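# Set the roller gap of a paper press by counted clicks

### The arm

A 6-joint arm with a two-finger parallel gripper is mounted at the origin on the work surface. World frame = base frame: x ahead of the robot, y to its left, z up, the work surface at z = 0. Lengths are in mm, angles in rad, forces in N, time in s.
With the tool pointing down it reaches from about 250 to 775 mm from the base axis. Payload 4 kg.
Tool frame: the origin (TCP) lies between the finger pads; the fingertips stand 25 mm ahead of it and the grasp point (between the pads) lies 6 mm ahead of it (ctrl.tip_reach is the distance from the TCP to the fingertips, in mm); z points along the fingers, y is the line along which they close (so a half turn about z gives the same grasp; the last joint's range is limited). The gripper opens to 85 mm and grips with 20 to 120 N. Pads are 22 mm wide; open, the fingers measure 114 mm over their backs; the gripper's body (76 mm by 85 mm) begins 54 mm behind the grasp point. The pads swing forward as they close: fully open they stand 13 mm farther back than shut.
Start: joints at [-1.218, 0.087, 1.371, -0, 1.684, -0.103], TCP at [242.098, -493.866, 256.341] pointing down, gripper open.
Joint ranges: [-3.1, 3.1], [-0.76, 2.03], [0.27, 2.55], [-1.08, 4.22], [0.17, 2.65], [-2.57, 2.57]. Speed limits (rad/s): [2.79, 2.79, 3.14, 3.14, 3.14, 3.14].

### API

Orientations are given as a 3x3 rotation matrix whose columns are the frame's x, y, z axes.
In Python, from cell import ctrl gives the robot as it stands.
- The arm moves only by the tool step_arm, never from a script. Its argument "series" is a list of rows, each a list of 7 numbers: the turn, a rotation vector about the tool's x, y, z in rad, then the shift along the tool's x, y, z in mm, then the finger opening in mm, from 0 to 85.4. In form: [[wx, wy, wz, x, y, z, grip], ...]. A call has 1 to 12 rows; each row shifts and turns the commanded pose from where the row before left it, along the tool's axes as they then stand; what a row does not reach is not made up. A row lasts 1/8 s, in which the tool goes at most 62.5 mm and 10.7 degrees, less where a joint would pass 70% of its speed; a pose out of reach is approached as far as the arm can. A call is refused whole if a number of a shift passes 62.5 or a number of a turn 0.188, either way. A call with a gripper value outside its range is refused whole. The fingers move at their own pace and stop on an object; the grip force is fixed at half the most. Time passes only in rows, so rows that do not move let the fingers close. It gives the time, the measured TCP pose, the force, the opening and the grip force at its end, in the units of the state.
- ctrl.get_state(): the state, without advancing time (a new reading comes with each control period).
- ctrl.snapshot(name): name is "scene" or "top"; returns (picture, depth): 420x560x3 uint8, blue, green, red; 420x560 float32, mm along the optical axis (not along the pixel's ray), 0 where there is no reading.
- ctrl.calibration(name): a dict with "K" (3x3 intrinsics, pixels), "origin" and "rotation" of the camera in the world. Camera axes: x right, y down, z forward; pixel columns grow to the right and rows downward; lengths in mm; the calibration is good to about 2 mm. A picture is of the moment at which its call begins. calibration takes no time and is no camera call.
- ctrl.job_done(): hands the job in; it is judged then, once.
Trained networks look in the newest picture that a camera, given by its name, has taken for a name from the list of things; names that differ only in an ending like _2 or _b are one class to them, and where a whole thing is asked for, a point or a joint stands for the part that bears it (a point fixed in the world has none). Each returns a list of dicts, best first, with "score" (0 to 1); they miss things now and then, are a little off and sometimes report something else, mostly with a low value. They report only what shows in the picture. A call takes as long as a camera call.
- ctrl.search_frame(camera, target): "xy" ([column, row] in pixels, amid what is visible of it).
- ctrl.regions_of(camera, target): "pixels" (420x560 bool, what is visible of it) and "xy" ([column, row] in pixels, amid what is visible of it).
- ctrl.pinpoint(camera, target): "xy" ([column, row] in pixels: a listed point, or the origin of a listed thing).
The state is a dict: "time": time; "joint_positions": joint angles; "qd": joint speeds; "effort": joint torques, N m; "tcp_pos": TCP position; "tool_rot": TCP orientation; "ft_force": force on the tool from outside, world axes, zero at the start; "moment": the same for the moment, N m; "gripper_width": finger opening in mm; "finger_force": force on a finger pad.
Only numpy, scipy, OpenCV 4.12 (cv2) and the standard library are available. Lean on these libraries where they do the work, as an engineer would, in place of code of your own. Each camera call takes 0.05 s, during which the arm holds its last target. There are 200 camera calls.

### The job

Lift the hood of the small roller press by its bar, right back until it rests on its stop, and leave it open. Then push the vane of the gap dial underneath anticlockwise (seen from above) all the way home to its end stop, and from home turn it clockwise exactly five clicks, so that it rests in the fifth click. Leave the other things on the bench standing where they are.

Things in the scene. Friction and masses are not known exactly. Their poses are not given: they have to be found in the camera images.
- dial_axis (a point): point on the dial's upright axis, on top of the press's flat grey deck, 50 mm above the bench; its axes are the press's (z up, x towards the hood hinge). The press is fixed, but at a new place and turn each time. Deck: x -122 to +127, y -110 to +110 mm in this frame. Seen from the robot the hinge is on the left. No walls stand round the dial once the hood is open.
- rollers (a point): middle of the press's roller unit, fixed beside the deck on its -y side (x -122 to +127, y -110 to -210 mm in the dial_axis frame): two rollers along x between end plates, up to 90 mm above the bench.
- dial_top (a point): centre of the dial's flat disc top, 15 mm above the deck (moves with the dial). Dark steel disc of 56 mm radius with a hub of 12 mm radius and one raised radial vane, 12 mm thick, from the axis out to 56 mm radius; hub and vane rise to 46 mm above the deck.
- vane (a point): point on the top edge of the dial's vane, 40 mm from the dial axis, 46 mm above the deck. The vane points from the axis to this point. Push it on its flank.
- dial (a joint): dial angle in rad: 0 home (end stop, fully anticlockwise from above), growing clockwise. Clicks every 24 deg (0.419), ten in all; starts two to ten clicks from home. A sprung detent pulls it into the nearest click; about 0.25 N m (6 N at the vane) pushes it on, past half-way it snaps over. At q the vane points to -60 deg minus q in the dial_axis frame. Ticks on the deck show the clicks.
- hood_bar (a point): centre of the hood's round steel bar handle, 12 mm thick, 100 mm long between its posts, parallel to the hinge line (press y), 35 mm above the hood's top face, 175 mm from the hinge along the hood. Shut, the bar is 145 mm and the hood's top face 110 mm above the bench. The hood is a grey cover over the dial, 200 mm long (hinge to front edge), 176 mm wide, 60 mm deep.
- hood_hinge (a point): middle of the hood's hinge line, on the deck's top, 105 mm along +x of the dial_axis frame; fixed; its axes are the press's. The hinge line runs along y.
- hood (a joint): hood angle in rad: 0 shut, 1.8 open on its stop (leaning back past upright, towards +x of the press). A stiff hinge: it stays where it is left; about 5 N at the bar lifts it.
- jar: bystander: glass paste jar with a metal cap, 68 mm across, 90 mm tall; origin at the centre of its underside. To be left alone.
- tin: bystander: plain metal tin, 72 mm across, 110 mm tall; origin at the centre of its underside. To be left alone.
- bottle: bystander: clear plastic bottle, 64 mm across, 190 mm tall; origin at the centre of its underside. To be left alone.
- bowl: bystander: brown papier-mache bowl, 150 mm across, 70 mm tall; origin at the centre of its underside. To be left alone.
- dish: bystander: small wooden dish, 90 mm across, 18 mm tall; origin at the centre of its underside. To be left alone.
- brush: bystander: paste brush lying down, 200 mm long along its x axis, under 40 mm tall; origin at the centre of its underside. To be left alone.
- brayer: bystander: hand roller (rubber roller, wooden handle) lying down, about 200 mm long along its x axis, 36 mm tall; origin at the centre of its underside. To be left alone.

How it is judged:
By the outcome, as a careful person would: the job done as asked, in the order asked, and still so for the second after the job is handed in, with the robot touching nothing.
It also fails if it takes over 72 s, if anything falls off the work surface, if the arm or the gripper's body presses on something with over 40 N, if the wrist force passes 120 N, or if a joint passes its speed limit or range.

## Working session

There is one attempt and no reset: what is moved stays moved. The work goes in short steps, Python scripts to look and compute and a tool call to move; the robot and the scene stay as the last step left them, time stands still between calls to the robot, and variables do not carry over. Pictures are saved under pics/ and viewed, at most 10 in all, crops included, and the job is handed in when it is done.

Besides the shell and the picture viewer there is one more tool, called by a JSON object that holds its "op" and its "data", one argument or row to a line. step_arm: Moves the arm, as the interface text tells. Its arguments: {"type":"object","properties":{"series":{"type":"array","items":{"type":"array","items":{"type":"number"}}}},"required":["series"]}

```bash
mkdir -p pics; cat > h.py <<'E'
import numpy as np, cv2
from cell import ctrl
def ray(cam,xy):
    c=ctrl.calibration(cam);K=np.array(c["K"]);R=np.array(c["rotation"]);o=np.array(c["origin"])
    return o,R@np.linalg.solve(K,[xy[0],xy[1],1.0])
def atz(cam,xy,z):
    o,d=ray(cam,xy);return o+d*(z-o[2])/d[2]
def atd(cam,xy,dep):
    o,d=ray(cam,xy);u,v=int(round(xy[0])),int(round(xy[1]))
    w=dep[max(0,v-1):v+2,max(0,u-1):u+2];w=w[w>0]
    return o+d*np.median(w) if len(w) else None
def proj(cam,p):
    c=ctrl.calibration(cam);q=np.array(c["K"])@(np.array(c["rotation"]).T@(np.array(p)-np.array(c["origin"])));return q[:2]/q[2]
E
python3 - <<'E'
from h import *
np.set_printoptions(precision=1,suppress=True)
for cam in("scene","top"):
    im,d=ctrl.snapshot(cam);cv2.imwrite(f"pics/{cam}0.png",im)
    print(cam,ctrl.calibration(cam)["origin"])
    for t,z in(("hood_bar",145),("hood_hinge",50),("dial_axis",50),("rollers",None),("jar",0),("tin",0),("bottle",0),("bowl",0),("dish",0),("brush",0),("brayer",0)):
        for r in ctrl.pinpoint(cam,t)[:1]:
            print(t,np.array(r["xy"]),round(r["score"],2),atd(cam,r["xy"],d),atz(cam,r["xy"],z) if z is not None else "")
s=ctrl.get_state();print(s["time"],s["tcp_pos"],s["tool_rot"])
E
```

```text
scene [1297.   199.9  992.6]
hood_bar [254.1 183.1] 0.97 [512.3 -60.8 149.9] [507.7 -62.4 145. ]
hood_hinge [323. 218.] 0.85 [555.2 117.1 110.4] [504.4 111.4  50. ]
dial_axis [357.5 212.9] 0.75 [430.1 194.7   4.5] [470. 195.  50.]
rollers [279.4 258.7] 0.96 [663.6  34.2  70.1] 
jar [211.1 217.4] 0.87 [ 555.8 -170.6   45.5] [ 520.2 -188.4    0. ]
tin [216.2 195.3] 0.82 [ 518.  -163.    90.6] [ 439.7 -199.5    0. ]
bottle [199.4 249.9] 0.73 [ 655.6 -169.3   38.3] [ 629.9 -184.1   -0. ]
bowl [427.7 256.1] 0.66 [538.2 381.1   6.4] [533.2 382.2   0. ]
brush [160.4 230.3] 0.84 [ 602.8 -296.7   18.5] [ 589.6 -306.2    0. ]
brayer [376.6 288.6] 0.88 [665.9 265.3  19.2] [653.4 266.6   0. ]
top [490.    8.7 951.9]
hood_bar [316.7 229.3] 0.67 [509.4 -68.2 149.5] [509.5 -68.7 145. ]
hood_hinge [237.7 242.1] 0.86 [483.7 102.2 111.2] [483.2 109.   50. ]
dial_axis [400.1 199.2] 0.3 [ 584.7 -287.    20.8] [ 581.7 -277.7   50. ]
rollers [269.7 165.7] 0.97 [660.   31.8  76.1] 
jar [359.6 221. ] 0.7 [ 528.7 -171.2   91.3] [ 532.8 -190.2    0. ]
tin [364.2 255.4] 0.59 [ 452.4 -174.8  112.2] [ 447.4 -199.4    0. ]
bottle [354.9 180.7] 0.77 [ 616.  -156.5  123.2] [ 634.7 -181.1    0. ]
bowl [131.1 220. ] 0.97 [539.8 378.5   6.2] [540.1 380.9   0. ]
dish [206.5 264.3] 0.85 [429.2 190.5   5.8] [428.8 191.6   0. ]
brayer [181.4 176.6] 0.79 [648.4 256.5   1.7] [648.7 256.9   0. ]
1.2 [ 242.1 -493.9  256.3] [[ 0.9  0.4 -0. ]
 [ 0.4 -0.9 -0. ]
 [-0.   0.  -1. ]]
```

View pics/scene0.png

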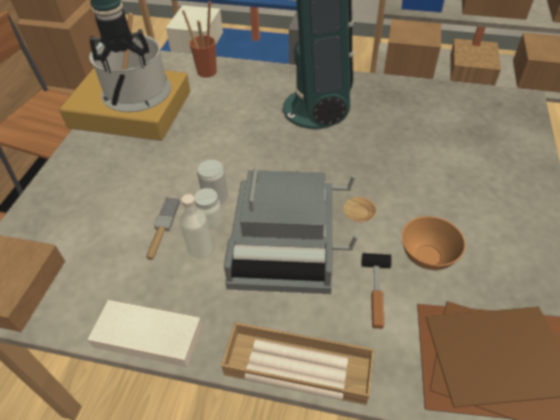

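View pics/top0.png

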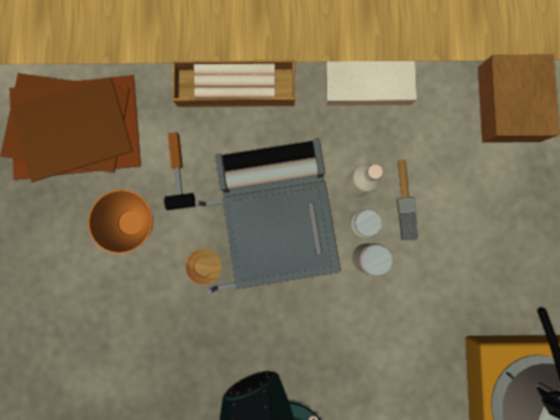

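```bash
python3 - <<'E'
from h import *
np.set_printoptions(precision=1,suppress=True)
for cam in("scene","top"):
    im,d=ctrl.snapshot(cam)
    c=ctrl.calibration(cam);K=np.array(c["K"]);v,u=np.mgrid[:420,:560]
    P=np.stack([(u-K[0,2])/K[0,0]*d,(v-K[1,2])/K[1,1]*d,d],-1)@np.array(c["rotation"]).T+np.array(c["origin"])
    for t,lo,hi in(("hood",105,118),("hood_bar",140,160),("rollers",40,100)):
        m=(d>0)&(P[...,2]>lo)&(P[...,2]<hi)&(abs(P[...,0]-520)<200)&(P[...,1]>-130)&(P[...,1]<180)
        if t=="hood_bar": m&=(abs(P[...,0]-509)<80)&(abs(P[...,1]+65)<40)
        q=P[m][:,:2].astype(np.float32)
        r=cv2.minAreaRect(q);print(cam,t,m.sum(),np.array(r[0]),np.array(r[1]),r[2],np.median(P[m][:,2]))
E
```

```text
scene hood 4099 [503.7  10.1] [182.  199.6] 9.245867729187012 110.35086971710678
scene hood_bar 172 [516.  -63.1] [113.1  11.6] 8.417933464050293 149.6705134990562
scene rollers 6312 [548.1  42.4] [322.1 305.1] 8.260456085205078 73.2039086544994
top hood 6912 [502.9  10.5] [176.2 200.1] 8.630610466003418 111.06629101547372
top hood_bar 293 [513.7 -63.6] [109.1  12. ] 8.598937034606934 150.92910304787802
top rollers 6565 [547.2  43.2] [318.4 307.2] 8.325206756591797 71.9752129908253
```

The scene view shows the press with the hood shut (bar near px 254,190). The jar, tin and bottle are on its right, with the dish, bowl and brayer on its left. The top view has the bar at px (316,229), the hinge on the left and the rollers on the far side. The fits from both views agree: press yaw is about 98.6°, hood centre (503,10), bar (514,-64).

```bash
cat >> h.py <<'E'
from scipy.spatial.transform import Rotation as Ro
a=np.radians(8.6)
PX=np.array([-np.sin(a),np.cos(a),0]);PY=np.array([-np.cos(a),-np.sin(a),0]);Z=np.array([0,0,1.])
DEF=np.array([503.1,10.3,50.]);HINGE=DEF+100*PX;AX=HINGE-105*PX
def plan(wps,mm=45,deg=8,start=None):
    """wps: (pos,R,grip[,n]); prints rows (tool-frame turn, shift, grip)"""
    s=ctrl.get_state();p,R=(np.array(s["tcp_pos"]),np.array(s["tool_rot"])) if start is None else start
    for w in wps:
        q,Q,g=np.array(w[0],float),w[1],w[2]
        rv=Ro.from_matrix(R.T@Q).as_rotvec()
        n=w[3] if len(w)>3 else int(max(1,np.ceil(np.linalg.norm(q-p)/mm),np.ceil(np.degrees(np.linalg.norm(rv))/deg)))
        dq=(q-p)/n
        for i in range(n):
            r=np.round(rv/n,3); sh=np.round(R.T@(q-p)/(n-i),1)
            p=p+R@sh; R=R@Ro.from_rotvec(r).as_matrix()
            print([float(x) for x in r]+[float(x) for x in sh]+[g],end=",\n")
    return p,R
def down(y):  # tool down with tool y along y
    y=y/np.linalg.norm(y);return np.stack([np.cross(y,-Z),y,-Z],1)
E
python3 - <<'E'
from h import *
R=down(-PX);B=HINGE-175*PX
print(HINGE,AX,B)
plan([([B[0],B[1],240],R,60),([B[0],B[1],151],R,60,3)],mm=55)
E
```

```text
[488.14646566 109.1756381   50.        ] [503.84767672   5.35621809  50.        ] [514.31515076 -63.85672858  50.        ]
[0.0, 0.0, 0.031, 43.4, -26.6, 1.6, 60],
[0.0, 0.0, 0.031, 42.5, -28.0, 1.6, 60],
[0.0, 0.0, 0.031, 41.6, -29.3, 1.6, 60],
[0.0, 0.0, 0.031, 40.7, -30.5, 1.6, 60],
[0.0, 0.0, 0.031, 39.8, -31.8, 1.6, 60],
[0.0, 0.0, 0.031, 38.7, -33.0, 1.7, 60],
[0.0, 0.0, 0.031, 37.7, -34.2, 1.6, 60],
[0.0, 0.0, 0.031, 36.6, -35.3, 1.7, 60],
[0.0, 0.0, 0.031, 35.5, -36.5, 1.6, 60],
[0.0, 0.0, 0.031, 34.4, -37.6, 1.7, 60],
[0.0, 0.0, -0.001, 0.0, 0.0, 29.7, 60],
[0.0, 0.0, -0.001, 0.0, 0.0, 29.6, 60],
[0.0, 0.0, -0.001, 0.0, 0.0, 29.7, 60],
```

{"op": "step_arm", "data": {
  "series": [
    [0,0,0.031,43.4,-26.6,1.6,60],
    [0,0,0.031,42.5,-28,1.6,60],
    [0,0,0.031,41.6,-29.3,1.6,60],
    [0,0,0.031,40.7,-30.5,1.6,60],
    [0,0,0.031,39.8,-31.8,1.6,60],
    [0,0,0.031,38.7,-33,1.7,60],
    [0,0,0.031,37.7,-34.2,1.6,60],
    [0,0,0.031,36.6,-35.3,1.7,60],
    [0,0,0.031,35.5,-36.5,1.6,60],
    [0,0,0.031,34.4,-37.6,1.7,60],
    [0,0,0,0,0,20,60],
    [0,0,0,0,0,0,60]
  ]
}}

```text
time: 2.8
tcp_pos: [513.5, -63.0, 218.2]
tool_rot: [[0.989, 0.147, -0.004], [0.147, -0.989, 0.001], [-0.004, -0.001, -1.0]]
ft_force: [-0.3, -1.3, 0.8]
gripper_width: 59.9
finger_force: 0.0
```

{"op": "step_arm", "data": {
  "series": [
    [0,0,0,0,0,25,60],
    [0,0,0,0,0,25,60],
    [0,0,0,0,0,17,60],
    [0,0,0,0,0,0,60],
    [0,0,0,0,0,0,25],
    [0,0,0,0,0,0,12],
    [0,0,0,0,0,0,8],
    [0,0,0,0,0,0,8],
    [0,0,0,0,0,0,8]
  ]
}}

```text
time: 3.92
tcp_pos: [515.0, -64.6, 154.3]
tool_rot: [[0.989, 0.145, 0.002], [0.145, -0.989, -0.002], [0.002, 0.002, -1.0]]
ft_force: [-0.2, -4.1, 5.5]
gripper_width: 10.0
finger_force: 58.6
```

```bash
cat >> h.py <<'E'
def arc(q0,q1,n,k=0.45,g=8,off=9.3,R0=None,B0=None,start=None):
    w=[]
    for q in np.linspace(q0,q1,n+1)[1:]:
        M=Ro.from_rotvec(PY*q).as_matrix();Rt=Ro.from_rotvec(PY*q*k).as_matrix()@down(-PX)
        b=HINGE+M@(-175*PX+95*Z)
        w.append((b-off*Rt[:,2],Rt,g,1))
    return plan(w,start=start)
E
python3 - <<'E'
from h import *
s=arc(0,0.9,12)
print()
E
```

```text
[-0.031, -0.002, -0.005, -0.6, -8.7, -12.9, 8],
[-0.034, -0.0, 0.0, 0.0, -8.5, -12.5, 8],
[-0.034, -0.0, 0.0, 0.0, -8.9, -12.1, 8],
[-0.034, -0.0, 0.0, 0.1, -9.5, -11.8, 8],
[-0.033, -0.0, 0.0, -0.0, -9.9, -11.5, 8],
[-0.034, -0.0, 0.0, -0.0, -10.4, -11.0, 8],
[-0.034, -0.0, 0.0, -0.0, -10.8, -10.5, 8],
[-0.034, -0.0, 0.0, -0.0, -11.3, -10.2, 8],
[-0.033, -0.0, 0.0, -0.0, -11.7, -9.7, 8],
[-0.034, -0.0, 0.0, -0.0, -12.0, -9.2, 8],
[-0.034, -0.0, 0.0, -0.0, -12.5, -8.7, 8],
[-0.034, -0.0, 0.0, 0.0, -12.8, -8.2, 8],
```

{"op": "step_arm", "data": {
  "series": [
    [-0.033,0,0,0,-8.3,-12.9,8],
    [-0.034,0,0,0,-8.5,-12.5,8],
    [-0.034,0,0,0,-8.9,-12.1,8],
    [-0.034,0,0,0,-9.5,-11.8,8],
    [-0.033,0,0,0,-9.9,-11.5,8],
    [-0.034,0,0,0,-10.4,-11,8]
  ]
}}

```text
time: 4.68
tcp_pos: [506.1, -5.8, 220.7]
tool_rot: [[0.99, 0.14, 0.031], [0.144, -0.968, -0.206], [0.001, 0.209, -0.978]]
ft_force: [2.6, -9.0, 0.8]
gripper_width: 10.0
finger_force: 58.4
```

```bash
python3 - <<'E'
from h import *
arc(0.44,1.34,12)
E
```

```text
[-0.022, -0.0, -0.006, -0.6, -11.2, -9.8, 8],
[-0.033, -0.0, -0.0, -0.0, -11.2, -10.2, 8],
[-0.034, -0.0, -0.0, -0.0, -11.7, -9.7, 8],
[-0.034, -0.0, -0.0, -0.0, -12.0, -9.3, 8],
[-0.034, -0.0, -0.0, -0.0, -12.4, -8.8, 8],
[-0.033, -0.0, -0.0, -0.0, -12.7, -8.2, 8],
[-0.034, -0.0, -0.0, -0.0, -13.1, -7.8, 8],
[-0.034, -0.0, -0.0, -0.0, -13.3, -7.2, 8],
[-0.034, -0.0, -0.0, -0.0, -13.7, -6.7, 8],
[-0.033, -0.0, -0.0, -0.0, -13.9, -6.1, 8],
[-0.034, -0.0, -0.0, -0.0, -14.2, -5.6, 8],
[-0.034, -0.0, -0.0, -0.0, -14.4, -4.9, 8],
```

{"op": "step_arm", "data": {
  "series": [
    [-0.033,0,0,0,-11.2,-9.8,8],
    [-0.033,0,0,0,-11.2,-10.2,8],
    [-0.034,0,0,0,-11.7,-9.7,8],
    [-0.034,0,0,0,-12,-9.3,8],
    [-0.034,0,0,0,-12.4,-8.8,8],
    [-0.033,0,0,0,-12.7,-8.2,8],
    [-0.034,0,0,0,-13.1,-7.8,8],
    [-0.034,0,0,0,-13.3,-7.2,8],
    [-0.034,0,0,0,-13.7,-6.7,8],
    [-0.033,0,0,0,-13.9,-6.1,8],
    [-0.034,0,0,0,-14.2,-5.6,8],
    [-0.034,0,0,0,-14.4,-4.9,8]
  ]
}}

```text
time: 6.18
tcp_pos: [479.9, 168.3, 252.7]
tool_rot: [[0.99, 0.114, 0.085], [0.143, -0.811, -0.567], [0.004, 0.574, -0.819]]
ft_force: [-2.8, -1.4, 14.5]
gripper_width: 9.7
finger_force: 58.6
```

```bash
cat >> h.py <<'E'
def hoodq(off=9.3):
    s=ctrl.get_state();b=np.array(s["tcp_pos"])+off*np.array(s["tool_rot"])[:,2]-HINGE
    x,z=b@PX,b[2];return np.arctan2(z,-x)-np.arctan2(95,175),np.hypot(x,z),b@PY,s["ft_force"]
E
python3 - <<'E'
from h import *
q=hoodq();print(q)
arc(q[0],1.84,8)
E
```

```text
(np.float64(1.3453607135000483), np.float64(202.48000001195197), np.float64(-0.6424404234444809), array([-2.77245458, -1.37877534, 14.48960668]))
[-0.022, 0.001, -0.008, -0.8, -13.0, -0.6, 8],
[-0.028, -0.0, -0.0, 0.0, -12.2, -3.2, 8],
[-0.028, -0.0, -0.0, 0.0, -12.2, -2.9, 8],
[-0.028, -0.0, -0.0, 0.0, -12.3, -2.4, 8],
[-0.028, -0.0, -0.0, 0.0, -12.4, -2.1, 8],
[-0.028, -0.0, -0.0, 0.0, -12.5, -1.6, 8],
[-0.027, -0.0, -0.0, 0.0, -12.5, -1.2, 8],
[-0.028, -0.0, -0.0, 0.0, -12.5, -0.8, 8],
```

{"op": "step_arm", "data": {
  "series": [
    [-0.026,0,0,0,-12.6,-1,8],
    [-0.028,0,0,0,-12.2,-3,8],
    [-0.028,0,0,0,-12.2,-2.9,8],
    [-0.028,0,0,0,-12.3,-2.4,8],
    [-0.028,0,0,0,-12.4,-2.1,8],
    [-0.028,0,0,0,-12.5,-1.6,8]
  ]
}}

```text
time: 6.92
tcp_pos: [469.6, 236.1, 216.7]
tool_rot: [[0.989, 0.1, 0.104], [0.145, -0.71, -0.69], [0.005, 0.697, -0.717]]
ft_force: [-5.9, 7.2, 15.9]
gripper_width: 9.8
finger_force: 62.7
```

```bash
python3 - <<'E'
from h import *
q=hoodq();print(q)
arc(q[0],1.85,5)
E
```

```text
(np.float64(1.7239128298637367), np.float64(201.09150314749886), np.float64(-0.6608816193077303), array([-5.88339292,  7.23964181, 15.85087201]))
[-0.015, 0.0, -0.007, -0.7, -5.4, 1.4, 8],
[-0.012, 0.0, 0.0, 0.0, -5.1, -0.5, 8],
[-0.011, 0.0, 0.0, 0.0, -5.1, -0.4, 8],
[-0.011, 0.0, 0.0, 0.0, -5.1, -0.4, 8],
[-0.012, 0.0, 0.0, 0.0, -5.1, -0.2, 8],
```

{"op": "step_arm", "data": {
  "series": [
    [-0.012,0,0,0,-5.2,0,8],
    [-0.012,0,0,0,-5.1,0,8],
    [-0.011,0,0,0,-5.1,0,8],
    [0,0,0,0,0,0,8]
  ]
}}

```text
time: 7.42
tcp_pos: [467.9, 247.5, 207.1]
tool_rot: [[0.989, 0.096, 0.109], [0.145, -0.685, -0.714], [0.006, 0.722, -0.692]]
ft_force: [-7.6, 11.6, 21.8]
gripper_width: 9.8
finger_force: 63.5
```

```bash
python3 - <<'E'
from h import *
q=hoodq();print(q)
E
```

```text
(np.float64(1.7970004385784781), np.float64(200.98706874634706), np.float64(-0.6828376666387825), array([-7.64856339, 11.60107459, 21.84769607]))
```

{"op": "step_arm", "data": {
  "series": [
    [-0.005,0,0,0,-3,0,8],
    [-0.005,0,0,0,-3,0,8],
    [0,0,0,0,0,0,8]
  ]
}}

```text
time: 7.8
tcp_pos: [467.9, 247.9, 206.7]
tool_rot: [[0.99, 0.088, 0.109], [0.139, -0.672, -0.727], [0.009, 0.735, -0.678]]
ft_force: [-7.0, -0.1, 29.5]
gripper_width: 9.9
finger_force: 63.5
```

```bash
python3 - <<'E'
from h import *
q=hoodq();print(q)
E
```

```text
(np.float64(1.7986295967823902), np.float64(201.02004042847827), np.float64(-0.7108730798461842), array([-7.01058917, -0.09259995, 29.48629963]))
```

{"op": "step_arm", "data": {
  "series": [
    [0,0,0,0,4,0,8],
    [0,0,0,0,0,0,22],
    [0,0,0,0,0,0,22],
    [0,0,0,0,0,-15,22],
    [0,0,0,0,0,-25,22],
    [0,0,0,0,0,-35,22],
    [0,0,0,0,0,-35,22],
    [0.15,0,0,0,0,0,22],
    [0.15,0,0,0,0,0,10],
    [0.15,0,0,0,0,0,0],
    [0.15,0,0,0,0,0,0],
    [0,0,0,0,0,0,0]
  ]
}}

```text
time: 9.3
tcp_pos: [457.7, 324.5, 276.7]
tool_rot: [[0.99, 0.139, 0.033], [0.143, -0.967, -0.213], [0.002, 0.215, -0.977]]
ft_force: [0.1, 0.1, -0.7]
gripper_width: 0.1
finger_force: 0.0
```

```bash
python3 - <<'E'
from h import *
np.set_printoptions(precision=1,suppress=True)
im,d=ctrl.snapshot("top");cv2.imwrite("pics/top1.png",cv2.resize(im[120:330,150:450],None,fx=2.6,fy=2.6,interpolation=cv2.INTER_CUBIC))
P={}
for t,z in(("dial_axis",50),("dial_top",65),("vane",96),("hood_hinge",50),("hood_bar",199)):
    for r in ctrl.pinpoint("top",t)[:1]:
        p=atz("top",r["xy"],z);P[t]=p;dd=atd("top",r["xy"],d);v=p-AX;print(t,np.array(r["xy"]),r["score"],p,dd,"press:",v@PX,v@PY,np.degrees(np.arctan2(v@PY,v@PX)))
for c in("scene",):
    im,d=ctrl.snapshot(c);cv2.imwrite("pics/scene1.png",im)
    for t,z in(("dial_top",65),("vane",96)):
        for r in ctrl.pinpoint(c,t)[:1]:
            p=atz(c,r["xy"],z);v=p-AX;print(c,t,r["score"],p,"press:",v@PX,v@PY,np.degrees(np.arctan2(v@PY,v@PX)))
E
```

```text
dial_axis [282.2 235.1] 0.69 [498.8   3.9  50. ] [498.3   4.2  98.1] press: -0.6559558889369558 5.193054972876518 97.19913644523773
dial_top [279.9 234.4] 0.64 [500.3   9.3  65. ] [499.9   9.3  98.1] press: 4.462886719980479 2.8834130689857975 32.86597672670836
vane [280.1 253.2] 0.84 [458.1   9.2  96. ] [458.1   9.2  94.3] press: 10.648694433070553 44.62085251253296 76.57751321793027
hood_hinge [234.9 240. ] 0.71 [488.2 115.6  50. ] [488.2 115.5  50.8] press: 111.30281526334947 -1.0387724437380488 -0.5347173728166689
hood_bar [165.7 253.1] 0.98 [464.1 233.6 199. ] [457.3 292.4   2.1] press: 231.60717351258413 5.205542885958195 1.2875483343904996
scene dial_top 0.66 [507.    3.3  65. ] press: -2.548689804304099 -2.819261164644363 -132.1144505364559
scene vane 0.83 [465.1   3.   96. ] press: 3.467324200710667 38.626206973284624 84.87052916504442
```

View pics/top1.png

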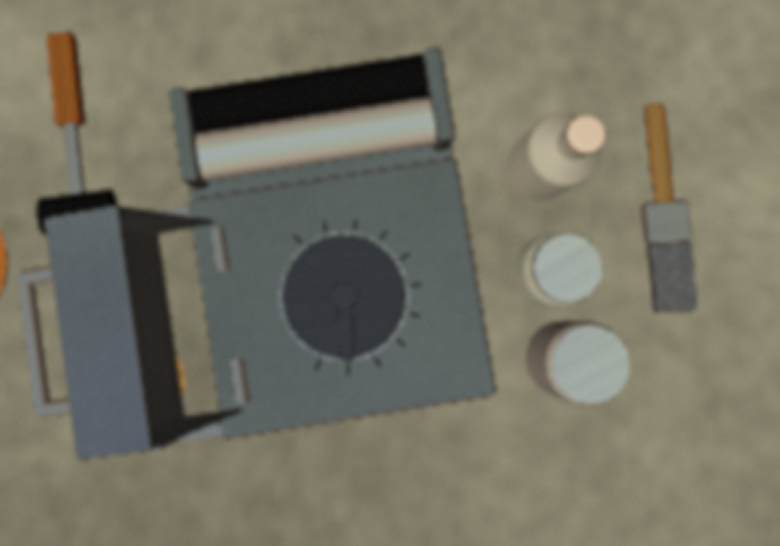

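The top crop shows the hood fully back, with its bar leaning left over the dish. The dial centre is at crop (345,295) and the vane points down to (349,355). In the press frame that is about 84°, so the dial is at click 9 of 10. The other items stand where they were.

```bash
cat >> h.py <<'E'
def yawR(deg):
    y=np.radians(deg);x=np.array([np.cos(y),np.sin(y),0]);return np.stack([x,np.cross(-Z,x),-Z],1)
def at(b,r=42,z=98):
    b=np.radians(b);return AX+r*(np.cos(b)*PX+np.sin(b)*PY)+(z-50)*Z
def where():
    s=ctrl.get_state();v=np.array(s["tcp_pos"])-AX;R=np.array(s["tool_rot"])
    print("beta",np.degrees(np.arctan2(v@PY,v@PX)),"r",np.hypot(v@PX,v@PY),"z",s["tcp_pos"][2],"yaw",np.degrees(np.arctan2(R[1,0],R[0,0])),"J6",s["joint_positions"][5],"F",s["ft_force"],"Mz",s["moment"],s["time"])
E
python3 - <<'E'
from h import *
where()
s=ctrl.get_state();p=s["tcp_pos"]
plan([(np.array([462,290,315]),yawR(0),0),(at(41,z=315),yawR(-40),0),(at(41,z=140),yawR(-40),0)],mm=58,deg=10)
E
```

```text
beta -0.26640638869217126 r 324.283218511326 z 274.3302998174562 yaw 8.419665071534713 J6 2.006825022488953 F [-0.87292509 -0.44013626 -0.0792764 ] Mz [ 0.17055253 -0.02616988  0.04278754] 9.75
[0.109, -0.007, 0.073, -0.1, 22.3, -15.9, 0],
[0.109, -0.007, 0.073, 1.3, 20.3, -18.2, 0],
[-0.0, -0.0, 0.14, 1.9, 51.5, -0.0, 0],
[-0.0, -0.0, 0.14, 9.1, 50.7, -0.0, 0],
[-0.0, -0.0, 0.14, 16.1, 48.9, -0.0, 0],
[-0.0, -0.0, 0.14, 22.8, 46.2, -0.0, 0],
[-0.0, -0.0, 0.14, 29.0, 42.6, -0.1, 0],
[-0.0, -0.0, -0.0, -0.0, 0.0, 43.8, 0],
[-0.0, -0.0, -0.0, -0.0, 0.1, 43.7, 0],
[-0.0, -0.0, -0.0, -0.0, 0.0, 43.8, 0],
[-0.0, -0.0, -0.0, -0.1, 0.1, 43.7, 0],
```

{"op": "step_arm", "data": {
  "series": [
    [0.109,-0.007,0.073,0,22.3,-15.9,0],
    [0.109,-0.007,0.073,1.3,20.3,-18.2,0],
    [0,0,0.14,1.9,51.5,0,0],
    [0,0,0.14,9.1,50.7,0,0],
    [0,0,0.14,16.1,48.9,0,0],
    [0,0,0.14,22.8,46.2,0,0],
    [0,0,0.14,29,42.6,0,0],
    [0,0,0,0,0,43.8,0],
    [0,0,0,0,0,43.8,0],
    [0,0,0,0,0,43.8,0],
    [0,0,0,0,0,30,0],
    [0,0,0,0,0,0,0]
  ]
}}

```text
time: 11.25
tcp_pos: [470.2, 32.4, 151.0]
tool_rot: [[0.765, -0.644, -0.005], [-0.644, -0.765, 0.002], [-0.005, 0.002, -1.0]]
ft_force: [0.5, -0.1, 0.3]
gripper_width: 0.0
finger_force: 0.0
```

```bash
python3 - <<'E'
from h import *
where()
w=[(at(41,z=98),yawR(-40),0,3)]+[(at(b),yawR(b-81.4),0,1) for b in np.arange(48,270,7)]
plan(w)
E
```

```text
beta 42.63171147596237 r 43.208181141287376 z 151.00863956462175 yaw -40.11957759683192 J6 2.2185144608885867 F [ 0.48192084 -0.08416398  0.27122379] Mz [ 0.00869515 -0.01193926 -0.03279216] 11.25
[0.001, 0.002, -0.001, 0.5, -0.4, 17.7, 0],
[0.001, 0.002, -0.001, 0.4, -0.5, 17.7, 0],
[0.001, 0.002, -0.001, 0.5, -0.4, 17.6, 0],
[-0.001, -0.001, -0.114, 0.2, 5.1, -0.0, 0],
[0.0, -0.0, -0.122, 0.3, 5.2, 0.0, 0],
[0.0, -0.0, -0.123, 0.4, 5.1, 0.0, 0],
[0.0, -0.0, -0.122, 0.3, 5.1, 0.0, 0],
[0.0, -0.0, -0.122, 0.3, 5.1, 0.0, 0],
[0.0, 0.0, -0.122, 0.3, 5.1, 0.0, 0],
[0.0, 0.0, -0.122, 0.3, 5.1, 0.0, 0],
[0.0, 0.0, -0.122, 0.3, 5.2, 0.0, 0],
[0.0, 0.0, -0.123, 0.3, 5.1, 0.0, 0],
[0.0, 0.0, -0.122, 0.3, 5.1, 0.0, 0],
[0.0, 0.0, -0.122, 0.4, 5.1, 0.0, 0],
[0.0, 0.0, -0.122, 0.3, 5.1, 0.0, 0],
[0.0, 0.0, -0.122, 0.3, 5.2, 0.0, 0],
[0.0, 0.0, -0.123, 0.3, 5.1, 0.0, 0],
[0.0, 0.0, -0.122, 0.3, 5.1, 0.0, 0],
[0.0, 0.0, -0.122, 0.3, 5.1, 0.0, 0],
[0.0, 0.0, -0.122, 0.3, 5.1, 0.0, 0],
[-0.0, 0.0, -0.122, 0.3, 5.2, 0.0, 0],
[-0.0, 0.0, -0.122, 0.4, 5.1, 0.0, 0],
[-0.0, 0.0, -0.123, 0.3, 5.1, 0.0, 0],
[-0.0, 0.0, -0.122, 0.3, 5.1, 0.0, 0],
[-0.0, 0.0, -0.122, 0.3, 5.1, 0.0, 0],
[-0.0, 0.0, -0.122, 0.3, 5.1, 0.0, 0],
[-0.0, 0.0, -0.122, 0.3, 5.2, 0.0, 0],
[-0.0, 0.0, -0.122, 0.3, 5.1, 0.0, 0],
[-0.0, 0.0, -0.123, 0.4, 5.1, 0.0, 0],
[-0.0, 0.0, -0.122, 0.3, 5.1, 0.0, 0],
[-0.0, 0.0, -0.122, 0.3, 5.1, 0.0, 0],
[-0.0, 0.0, -0.122, 0.3, 5.2, 0.0, 0],
[-0.0, 0.0, -0.122, 0.3, 5.1, 0.0, 0],
[-0.0, -0.0, -0.122, 0.3, 5.1, 0.0, 0],
[-0.0, -0.0, -0.123, 0.3, 5.1, 0.0, 0],
```

{"op": "step_arm", "data": {
  "series": [
    [0,0,0,0.5,-0.4,17.6,0],
    [0,0,0,0.4,-0.4,17.6,0],
    [0,0,0,0.5,-0.4,17.6,0],
    [0,0,0,0,0,0,0],
    [0,0,-0.12,0.3,5.1,0,0],
    [0,0,-0.122,0.3,5.1,0,0],
    [0,0,-0.122,0.3,5.1,0,0],
    [0,0,-0.122,0.3,5.1,0,0]
  ]
}}

```text
time: 12.25
tcp_pos: [465.2, 20.8, 101.7]
tool_rot: [[0.978, -0.208, 0.003], [-0.209, -0.978, 0.018], [-0.001, -0.018, -1.0]]
ft_force: [-1.3, 25.2, 2.1]
gripper_width: -0.3
finger_force: 12.8
```

```bash
python3 - <<'E'
from h import *
where()
E
```

```text
beta 59.66362720487812 r 41.6448178607459 z 101.72022125156181 yaw -12.035080827994067 J6 1.6879953272796326 F [-1.25255967 25.20625579  2.11462822] Mz [3.95203628 0.16930184 0.13604167] 12.25
```

{"op": "step_arm", "data": {
  "series": [
    [0,0,-0.122,0.3,5.1,0,0],
    [0,0,-0.122,0.3,5.1,0,0]
  ]
}}

```text
time: 12.5
tcp_pos: [463.4, 6.7, 101.4]
tool_rot: [[0.999, 0.035, -0.0], [0.035, -0.999, 0.007], [0.0, -0.007, -1.0]]
ft_force: [-4.9, 13.1, 3.8]
gripper_width: 0.3
finger_force: 6.7
```

```bash
python3 - <<'E'
from h import *
where()
E
```

```text
beta 79.44085335743169 r 40.51833127482553 z 101.41882574504142 yaw 1.9836981016362225 J6 1.4219258198256528 F [-4.90273479 13.06011172  3.81665792] Mz [2.03030015 0.67880062 0.00916875] 12.5
```

{"op": "step_arm", "data": {
  "series": [
    [0,0,-0.122,0.3,5.1,0.3,0],
    [0,0,-0.122,0.3,5.1,0.3,0],
    [0,0,-0.122,0.3,5.1,0,0],
    [0,0,-0.122,0.3,5.1,0,0],
    [0,0,-0.122,0.3,5.1,0,0],
    [0,0,-0.122,0.3,5.1,0,0],
    [0,0,-0.122,0.3,5.1,0,0],
    [0,0,-0.122,0.3,5.1,0,0],
    [0,0,-0.122,0.3,5.1,0,0]
  ]
}}

```text
time: 13.62
tcp_pos: [487.1, -31.9, 100.9]
tool_rot: [[0.425, 0.905, 0.0], [0.905, -0.425, 0.003], [0.003, -0.001, -1.0]]
ft_force: [-2.2, 0.2, 0.8]
gripper_width: -0.0
finger_force: 1.5
```

```bash
python3 - <<'E'
from h import *
where()
plan([(at(b),yawR(b-81.4),0,1) for b in np.arange(150,200,7)])
E
```

```text
beta 147.18733893719835 r 40.805237718501125 z 100.89419169987126 yaw 64.86533548169804 J6 0.2549041827492279 F [-2.22067546  0.17471544  0.80532141] Mz [0.25493311 0.41536273 0.0268322 ] 13.625
[-0.001, -0.003, -0.065, -1.1, 2.1, 2.9, 0],
[-0.0, 0.0, -0.122, 0.3, 5.1, -0.0, 0],
[-0.0, 0.0, -0.123, 0.3, 5.1, -0.0, 0],
[-0.0, 0.0, -0.122, 0.3, 5.1, -0.0, 0],
[-0.0, 0.0, -0.122, 0.3, 5.2, -0.0, 0],
[-0.0, 0.0, -0.122, 0.3, 5.1, -0.0, 0],
[-0.0, 0.0, -0.122, 0.4, 5.1, -0.0, 0],
[-0.0, 0.0, -0.122, 0.3, 5.1, -0.0, 0],
```

{"op": "step_arm", "data": {
  "series": [
    [0,0,-0.122,-0.4,5.1,0.5,0],
    [0,0,-0.122,0,5.1,0.5,0],
    [0,0,-0.122,0.3,5.1,0,0],
    [0,0,-0.122,0.3,5.1,0,0],
    [0,0,-0.122,0.3,5.1,0,0],
    [0,0,-0.122,0.3,5.1,0,0],
    [0,0,-0.122,0.3,5.1,0,0],
    [0,0,-0.122,0.3,5.1,0,0],
    [0,0,-0.122,0.3,5.1,0,0],
    [0,0,-0.122,0.3,5.1,0,0],
    [0,0,-0.122,0.3,5.1,0,0],
    [0,0,-0.122,0.3,5.1,0,0]
  ]
}}

```text
time: 15.12
tcp_pos: [540.1, -21.5, 99.7]
tool_rot: [[-0.854, 0.52, -0.002], [0.52, 0.854, -0.007], [-0.002, -0.007, -1.0]]
ft_force: [-5.7, -15.0, 1.4]
gripper_width: -0.3
finger_force: 7.9
```

```bash
python3 - <<'E'
from h import *
where()
E
```

```text
beta -135.14718160852357 r 45.16858746665684 z 99.69243968897213 yaw 148.68149459824716 J6 -1.163250462208872 F [ -5.68934189 -15.00564342   1.38366295] Mz [-2.32432712  0.97770027  0.05860798] 15.125
```

{"op": "step_arm", "data": {
  "series": [
    [0,0,-0.122,0.6,5.1,0,0],
    [0,0,-0.122,0.6,5.1,0,0],
    [0,0,-0.122,0.6,5.1,0,0],
    [0,0,-0.122,0.5,5.1,0,0],
    [0,0,-0.122,0.5,5.1,0,0],
    [0,0,-0.122,0.5,5.1,0,0]
  ]
}}

```text
time: 15.88
tcp_pos: [547.4, 9.9, 100.3]
tool_rot: [[-0.983, -0.183, 0.006], [-0.183, 0.983, -0.002], [-0.006, -0.003, -1.0]]
ft_force: [1.3, -0.3, -1.3]
gripper_width: -0.2
finger_force: 0.8
```

```bash
python3 - <<'E'
from h import *
where()
E
```

```text
beta -92.70615253256776 r 43.8023049918032 z 100.2653149290432 yaw -169.46187940965154 J6 -1.8391902382868788 F [ 1.27969875 -0.32550755 -1.32851522] Mz [-0.11337734 -0.29810907 -0.01590437] 15.875
```

{"op": "step_arm", "data": {
  "series": [
    [0,0,-0.08,0.3,4,0,0],
    [0,0,-0.08,0.3,4,0,0],
    [0,0,0,0,0,0,0]
  ]
}}

```text
time: 16.25
tcp_pos: [546.9, 15.1, 100.7]
tool_rot: [[-0.942, -0.335, 0.012], [-0.335, 0.942, -0.009], [-0.008, -0.012, -1.0]]
ft_force: [8.4, -11.5, -5.8]
gripper_width: 0.0
finger_force: 7.4
```

```bash
python3 - <<'E'
from h import *
where()
E
```

```text
beta -85.87247284544262 r 44.12746835698761 z 100.6564694856589 yaw -160.44481991689483 J6 -1.9822387120687914 F [  8.43494818 -11.47018222  -5.81255791] Mz [-1.89558754e+00 -1.43154057e+00  2.40993399e-04] 16.25
```

{"op": "step_arm", "data": {
  "series": [
    [0,0,0,0,3,0,0],
    [0,0,0,0,2,0,0],
    [0,0,0,0,0,0,0]
  ]
}}

```text
time: 16.62
tcp_pos: [546.7, 15.6, 100.8]
tool_rot: [[-0.943, -0.333, 0.015], [-0.333, 0.943, -0.017], [-0.008, -0.021, -1.0]]
ft_force: [12.5, -22.8, -8.7]
gripper_width: -0.4
finger_force: 12.4
```

```bash
python3 - <<'E'
from h import *
where()
E
```

```text
beta -85.08670675984006 r 44.02961514219997 z 100.79786610820567 yaw -160.54457653179506 J6 -1.9734234065196783 F [ 12.46455841 -22.75242592  -8.7421384 ] Mz [-3.556825   -2.05701859  0.03222684] 16.625
```

```bash
python3 - <<'E'
from h import *
s=ctrl.get_state();R=np.array(s["tool_rot"]);p=np.array(s["tcp_pos"])-10*R[:,1]
e=plan([(p,yawR(199.5),0,2),(p+60*Z,yawR(199.5),0,2),(at(347,44,z=162),yawR(226),0,4),(at(347,44,z=97),yawR(226),0,3)])
E
```

```text
[-0.01, 0.004, -0.0, 0.0, -5.0, 0.0, 0],
[-0.01, 0.004, -0.0, 0.0, -5.0, -0.0, 0],
[-0.0, 0.0, -0.0, -0.0, -0.0, -30.0, 0],
[-0.0, 0.0, -0.0, -0.0, -0.0, -30.0, 0],
[-0.0, 0.0, -0.116, 6.5, 13.7, -0.3, 0],
[-0.0, 0.0, -0.116, 4.9, 14.3, -0.3, 0],
[-0.0, 0.0, -0.116, 3.2, 14.8, -0.2, 0],
[-0.0, 0.0, -0.116, 1.4, 15.1, -0.3, 0],
[-0.0, 0.0, 0.0, -0.0, 0.0, 21.7, 0],
[-0.0, 0.0, 0.0, -0.0, 0.0, 21.7, 0],
[-0.0, 0.0, 0.0, -0.0, 0.1, 21.6, 0],
```

{"op": "step_arm", "data": {
  "series": [
    [0,0,0,0,-7,0,0],
    [0,0,0,0,-7,0,0],
    [0,0,0,0,0,-30,0],
    [0,0,0,0,0,-30,0],
    [0,0,-0.116,6.5,13.7,0,0],
    [0,0,-0.116,4.9,14.3,0,0],
    [0,0,-0.116,3.2,14.8,0,0],
    [0,0,-0.116,1.4,15.1,0,0],
    [0,0,0,0,0,0,0]
  ]
}}

```text
time: 17.75
tcp_pos: [502.7, 54.8, 159.9]
tool_rot: [[-0.692, -0.722, 0.002], [-0.722, 0.692, 0.002], [-0.003, -0.0, -1.0]]
ft_force: [0.1, 0.0, -0.1]
gripper_width: -0.2
finger_force: 0.0
```

```bash
python3 - <<'E'
from h import *
where()
for cam in("scene","top"):
    im,d=ctrl.snapshot(cam)
    for r in ctrl.pinpoint(cam,"vane")[:1]:
        p=atz(cam,r["xy"],96);v=p-AX;print(cam,r["score"],v@PX,v@PY,np.degrees(np.arctan2(v@PY,v@PX)),atd(cam,r["xy"],d))
plan([(at(347,44,z=97),yawR(226),0,4)])
E
```

```text
beta -7.228979097592836 r 49.42415002912591 z 159.93322883056007 yaw -133.8149995915977 J6 -2.3816805119752575 F [ 0.10519778  0.02217571 -0.13379302] Mz [-0.01624328 -0.04546932  0.02442648] 17.75
scene 0.81 15.38007902679595 -35.349344543159226 -66.48671550739448 [536.24861914  25.79187883  95.70400471]
[-0.0, 0.001, 0.0, 0.2, -1.4, 15.7, 0],
[-0.0, 0.001, 0.0, 0.2, -1.5, 15.7, 0],
[-0.0, 0.001, 0.0, 0.2, -1.4, 15.6, 0],
[-0.0, 0.001, 0.0, 0.2, -1.5, 15.7, 0],
```

{"op": "step_arm", "data": {
  "series": [
    [0,0,0,0.2,-1.4,15.7,0],
    [0,0,0,0.2,-1.4,15.7,0],
    [0,0,0,0.2,-1.4,15.7,0],
    [0,0,0,0.2,-1.4,15.7,0],
    [0,0,0,0,0,0,0]
  ]
}}

```text
time: 18.58
tcp_pos: [505.4, 49.6, 94.5]
tool_rot: [[-0.693, -0.721, -0.003], [-0.721, 0.693, 0.001], [0.001, 0.003, -1.0]]
ft_force: [0.6, 0.1, -0.2]
gripper_width: -0.0
finger_force: 0.0
```

```bash
python3 - <<'E'
from h import *
where()
plan([(at(b,44,97.5),yawR(min(226,b-81.4)),0,1) for b in np.arange(341,234,-7)])
E
```

```text
beta -10.657770607314353 r 44.29721251665438 z 94.48615623262587 yaw -133.8392310011918 J6 -2.3914467235601533 F [ 0.59937853  0.14359554 -0.19179783] Mz [-0.06465787  0.04891173  0.00260258] 18.575
[0.003, -0.001, 0.003, -3.7, -5.3, -3.0, 0],
[-0.0, 0.0, -0.0, -2.7, -4.6, -0.0, 0],
[-0.0, 0.0, -0.0, -2.1, -4.9, -0.0, 0],
[-0.0, 0.0, -0.0, -1.5, -5.2, -0.0, 0],
[-0.0, 0.0, -0.0, -0.8, -5.3, -0.0, 0],
[-0.0, 0.0, 0.024, -0.2, -5.4, -0.0, 0],
[-0.0, 0.0, 0.122, 0.3, -5.3, -0.0, 0],
[-0.0, 0.0, 0.123, 0.3, -5.4, -0.0, 0],
[0.0, 0.0, 0.122, 0.4, -5.4, -0.0, 0],
[0.0, 0.0, 0.122, 0.3, -5.3, -0.0, 0],
[0.0, 0.0, 0.122, 0.3, -5.4, -0.0, 0],
[0.0, 0.0, 0.122, 0.3, -5.4, -0.0, 0],
[0.0, 0.0, 0.122, 0.4, -5.3, -0.0, 0],
[0.0, 0.0, 0.123, 0.3, -5.4, -0.0, 0],
[0.0, 0.0, 0.122, 0.3, -5.3, -0.0, 0],
[0.0, 0.0, 0.122, 0.4, -5.4, -0.0, 0],
```

{"op": "step_arm", "data": {
  "series": [
    [0,0,0,-3.5,-5,-3,0],
    [0,0,0,-2.7,-4.6,0,0],
    [0,0,0,-2.1,-4.9,0,0],
    [0,0,0,-1.5,-5.2,0,0],
    [0,0,0,-0.8,-5.3,0,0],
    [0,0,0.024,-0.2,-5.4,0,0],
    [0,0,0.122,0.3,-5.3,0,0],
    [0,0,0.122,0.3,-5.4,0,0]
  ]
}}

```text
time: 19.58
tcp_pos: [540.8, 33.4, 99.6]
tool_rot: [[-0.861, -0.509, -0.004], [-0.509, 0.86, 0.014], [-0.004, 0.014, -1.0]]
ft_force: [-7.4, 20.1, 4.2]
gripper_width: 0.0
finger_force: 10.8
```

```bash
python3 - <<'E'
from h import *
where()
E
```

```text
beta -61.36914110401224 r 46.40260726915698 z 99.564631963556 yaw -149.37480929651733 J6 -2.15874873235744 F [-7.39333474 20.06287413  4.17249968] Mz [ 3.14910623  1.21678515 -0.08603737] 19.575
```

{"op": "step_arm", "data": {
  "series": [
    [0,0,0.122,0.8,-5.2,0,0],
    [0,0,0.122,0.8,-5.2,0,0],
    [0,0,0.122,0.6,-5.2,0,0],
    [0,0,0.122,0.4,-5.3,0,0],
    [0,0,0.122,0.4,-5.3,0,0],
    [0,0,0.122,0.4,-5.3,0,0],
    [0,0,0.122,0.4,-5.3,0,0]
  ]
}}

```text
time: 20.45
tcp_pos: [549.1, -3.8, 100.6]
tool_rot: [[-0.949, 0.314, 0.012], [0.314, 0.949, 0.012], [-0.008, 0.015, -1.0]]
ft_force: [12.9, 17.3, -5.9]
gripper_width: -0.1
finger_force: 10.4
```

```bash
python3 - <<'E'
from h import *
where()
plan([(at(b,44,98),yawR(min(226,b-81.4)),0,1) for b in np.arange(246,208,-4)])
E
```

```text
beta -110.05859771817559 r 46.21161008360475 z 100.57405796629136 yaw 161.68179916722013 J6 -1.3710930811991073 F [12.89704342 17.28992181 -5.90825296] Mz [ 2.69850749 -2.00031168 -0.01245098] 20.45
[0.015, 0.008, -0.051, 2.0, -3.3, 2.5, 0],
[-0.0, 0.0, 0.07, 0.1, -3.1, 0.0, 0],
[-0.0, 0.0, 0.07, 0.1, -3.1, 0.0, 0],
[-0.0, 0.0, 0.07, 0.1, -3.0, 0.0, 0],
[-0.0, 0.0, 0.069, 0.1, -3.1, 0.0, 0],
[-0.0, 0.0, 0.07, 0.1, -3.1, 0.0, 0],
[-0.0, 0.0, 0.07, 0.1, -3.0, 0.0, 0],
[-0.0, 0.0, 0.07, 0.1, -3.1, 0.0, 0],
[-0.0, 0.0, 0.07, 0.1, -3.1, 0.0, 0],
[-0.0, 0.0, 0.069, 0.1, -3.0, 0.0, 0],
```

{"op": "step_arm", "data": {
  "series": [
    [0,0,0,0.8,-3.1,0,0],
    [0,0,0.07,0.3,-3.1,0,0],
    [0,0,0.07,0.3,-3.1,0,0],
    [0,0,0.07,0.3,-3.1,0,0],
    [0,0,0,0,0,0,0]
  ]
}}

```text
time: 21.08
tcp_pos: [541.3, -18.1, 100.4]
tool_rot: [[-0.865, 0.503, 0.007], [0.503, 0.865, 0.004], [-0.004, 0.007, -1.0]]
ft_force: [5.4, 3.2, -1.3]
gripper_width: -0.0
finger_force: 2.7
```

```bash
python3 - <<'E'
from h import *
where()
for cam in("scene","top"):
    im,d=ctrl.snapshot(cam)
    for r in ctrl.pinpoint(cam,"vane")[:1]:
        p=atz(cam,r["xy"],96);v=p-AX;print(cam,r["score"],v@PX,v@PY,np.degrees(np.arctan2(v@PY,v@PX)),atd(cam,r["xy"],d))
E
```

```text
beta -130.696730125215 r 44.23714265812137 z 100.38133348246924 yaw 149.82948378542739 J6 -1.1860433176285652 F [ 5.4348806   3.17623589 -1.33833585] Mz [ 0.49876852 -0.73556758 -0.0393929 ] 21.075
scene 0.97 -31.805085763558345 -13.600197362320817 -156.84792615994735 [561.62558133 -12.62022186 141.78387824]
top 0.72 -31.247601232570183 -11.225146764292322 -160.2400740449151 [508.29007885 -11.41824816 422.90121968]
```

{"op": "step_arm", "data": {
  "series": [
    [0,0,0.07,0.3,-3.1,0,0],
    [0,0,0.07,0.3,-3.1,0,0],
    [0,0,0.07,0.3,-3.1,0,0],
    [0,0,0.07,0.3,-3,0,0],
    [0,0,0,0,0,0,0]
  ]
}}

```text
time: 21.9
tcp_pos: [531.5, -28.4, 100.0]
tool_rot: [[-0.693, 0.721, 0.002], [0.721, 0.693, 0.001], [-0.001, 0.003, -1.0]]
ft_force: [-0.2, -0.4, 0.1]
gripper_width: -0.1
finger_force: 0.0
```

```bash
python3 - <<'E'
from h import *
where()
E
```

```text
beta -149.2937691806421 r 43.640918903793256 z 100.03328879418068 yaw 133.8486432270629 J6 -0.926386909557199 F [-0.19826479 -0.35400281  0.11811774] Mz [ 0.0130166   0.01555516 -0.04452884] 21.9
```

{"op": "step_arm", "data": {
  "series": [
    [0,0,0,0,6,0,0],
    [0,0,0,0,2,-20,0],
    [0,0,0,0,0,-45,0],
    [0,0,0,0,0,-50,0],
    [0,0,0,0,0,-50,0],
    [0,0,0,0,0,-45,0],
    [0,0,0,-6,-47,0,0],
    [0,0,0,-6,-47,0,0],
    [0,0,0,-6,-47,0,0],
    [0,0,0,-6,-47,0,0],
    [0,0,0,-6,-47,0,0],
    [0,0,0,-6,-47,0,0]
  ]
}}

```text
time: 23.4
tcp_pos: [356.8, -245.1, 309.3]
tool_rot: [[-0.693, 0.721, 0.002], [0.721, 0.693, 0.001], [-0.001, 0.002, -1.0]]
ft_force: [-0.3, -0.1, 1.4]
gripper_width: 0.4
finger_force: 0.0
```

```bash
python3 - <<'E'
from h import *
where()
for cam in("scene","top"):
    im,d=ctrl.snapshot(cam)
    if cam=="top": cv2.imwrite("pics/top2.png",cv2.resize(im[120:330,150:450],None,fx=2.6,fy=2.6,interpolation=cv2.INTER_CUBIC))
    for r in ctrl.pinpoint(cam,"vane")[:1]:
        p=atz(cam,r["xy"],96);v=p-AX;print(cam,r["score"],v@PX,v@PY,np.degrees(np.arctan2(v@PY,v@PX)),atd(cam,r["xy"],d))
E
```

```text
beta 140.97761205706016 r 290.42523463166026 z 309.3110699110423 yaw 133.86377155955216 J6 -1.499650617686145 F [-0.25881919 -0.07849355  1.38838943] Mz [-0.04796774 -0.02602124 -0.00542378] 23.4
scene 0.74 -41.617719937574535 -7.368311091742949 -169.9599699594746 [516.7756541  -34.86651327  95.33211009]
top 0.75 -27.075508217838152 7.386431595264108 164.74054406730528 [500.9575119  -23.5897174   66.67311964]
```

View pics/top2.png

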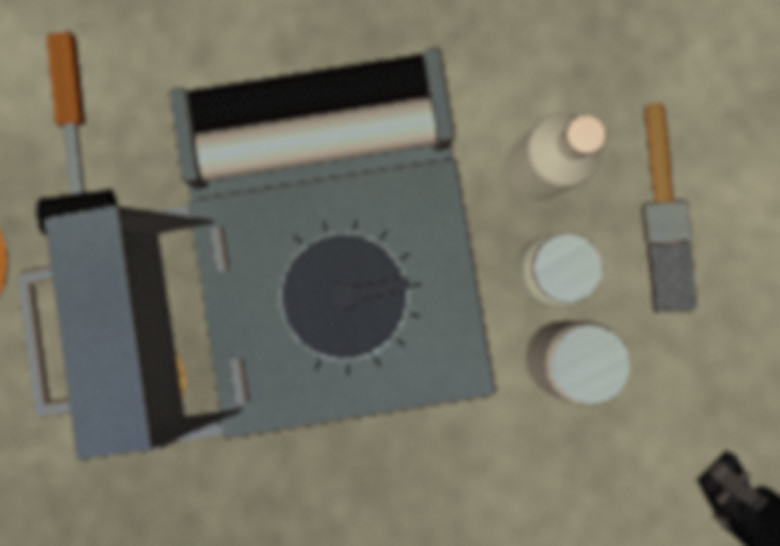

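The crop shows the vane running from the hub at (343,295) to (408,285). It lines up with the tick at (417,285). Counting clockwise from home at (297,238), then (325,226), (355,225), (383,235) and (405,257), that is the fifth click. The hood is still back and the bystanders haven't moved.

```bash
python3 -c "
from cell import ctrl
print(ctrl.job_done())"
```

```text
the job is handed in; nothing more can be done
None
```

The job is handed in: the hood is open on its stop, and the dial went home to its end stop and now rests in the fifth click. The last top view shows this with the visible bystanders unmoved; it took about 23 s of the 72 s, with no verdict returned.

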